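Snap the air pipe's clip shut with the pliers

ROBOT

A 6-joint arm with a two-finger parallel gripper is mounted at the origin on the work surface. World frame = base frame: x ahead of the robot, y to its left, z up, the work surface at z = 0. Lengths are in m, angles in degrees, forces in N, time in s.
With the tool pointing down it reaches from about 0.325 to 1 m from the base axis. Payload 5.1 kg.
Tool frame: the origin (TCP) lies on the mounting face of the last link; the fingertips stand 173 mm ahead of it and the grasp point (between the pads) lies 155 mm ahead of it; z points along the fingers, y is the line along which they close (so a half turn about z gives the same grasp; the last joint's range is limited). The gripper opens to 85 mm and grips with 20 to 120 N. Pads are 22 mm wide; open, the fingers measure 114 mm over their backs; the gripper's body (76 mm by 85 mm) begins 54 mm behind the grasp point. The pads swing forward as they close: fully open they stand 13 mm farther back than shut.
Start: joints at [61.501, 7.093, 94.555, -0, 78.352, -4.733], TCP at [0.262, 0.595, 0.405] pointing down, gripper open.
Joint ranges: [-149.61, 149.61], [-58.7, 133.49], [1.44, 155.28], [-77.14, 257.14], [18.33, 153.61], [-166.67, 166.67]. Speed limits (degrees/s): [147.25, 147.25, 180, 180, 180, 180].

INTERFACE

Orientations are given as [roll, pitch, yaw] about the fixed x, y, z axes, in that order (R = Rz(yaw) Ry(pitch) Rx(roll)).
In Python, from bench import sensors, cams, order gives the robot as it stands.
- The arm moves only by the tool send_rows, never from a script. Its argument "moves" is a list of rows, each a list of 4 numbers: the shift along the tool's x, y, z in mm, then the turn about the tool's z in degrees. In form: [[dx, dy, dz, roll], ...]. A call has exactly 8 rows; each row shifts and turns the commanded pose from where the row before left it, along the tool's axes as they then stand; what a row does not reach is not made up. A row lasts 1/10 s, in which the tool goes at most 50 mm and 8.59 degrees, less where a joint would pass 70% of its speed; a pose out of reach is approached as far as the arm can. A call is refused whole if a number of a shift passes 50 or a number of a turn 8.59, either way. A call with a gripper value outside its range is refused whole. "grip" is the finger opening in mm, from 0 to 85.4, set as the call begins (left out, the last holds). The fingers move at their own pace and stop on an object; "newtons" is the grip in N (left out, the last holds). Time passes only in rows, so rows that do not move let the fingers close, or fill a call up. It gives the time, the measured TCP pose, the force, the opening and the grip force at its end, in the units of the state.
- sensors.get_obs(): the state, without advancing time (a new reading comes with each control period).
- cams.read_camera(name): name is "scene" or "top" or "wrist"; returns the picture (420x560x3 uint8, red, green, blue); there is no depth.
- cams.camera_params(name): a dict with "mtx" (3x3 intrinsics, pixels), "xyz" and "rotation" of the camera in the world. Camera axes: x right, y down, z forward; pixel columns grow to the right and rows downward; lengths in m; the calibration is good to about 2 mm. A picture is of the moment at which its call begins: read the wrist's pose just before it. camera_params takes no time and is no camera call; for the wrist camera it gives the pose at the moment of the call.
- order.finish_job(): hands the job in; it is judged then, once.
The state is a dict: "t": time; "joint_pos": joint angles; "qd": joint speeds; "joint_torque": joint torques, N m; "position": TCP position; "eef_rot": TCP orientation; "wrist_force": force on the tool from outside, world axes, zero at the start; "moment": the same for the moment, N m; "finger_gap": finger opening in m; "grasp_force": force on a finger pad.
Only numpy, scipy, OpenCV 4.12 (cv2) and the standard library are available. Lean on these libraries where they do the work, as an engineer would, in place of code of your own. Each camera call takes 0.05 s, during which the arm holds its last target. There are 200 camera calls.

TASK

The hinged snap clip on the blue air pipe of the spray-glazing corner has been left open. Take the sprung pliers from the rubber mat, set their jaws on both lugs of the clip at once and squeeze gently until it clicks shut, easing off at the click so that the plastic does not crack, and never pushing the strap with the fingers. Then lay the pliers back flat on the mat without dropping them, and leave the other things alone.

Things in the scene. Friction and masses are not known exactly. Their poses are not given: they have to be found in the camera images.
- air_point: compressed-air point screwed to the bench (fixed): a blue pipe 22 mm across rises along its z axis (origin: pipe axis, bench level; z up) to a brass elbow 170 mm high; behind the pipe (+x) are an aluminium post and a grey filter-regulator out to x = 143 mm, 206 mm high. The clip's two lugs stick out towards its -x, the side from which the pliers come
- clip: white fixed half of the pipe clip, rigid on the post; same origin and axes as air_point. Its lug is an upright plate: x -42 to -14 mm, y -5.5 to -1.5 mm, z 73 to 97 mm, with a round ridge along x on its top edge. Bearing on it does not move it. The collar round the pipe is 31 mm across and 24 mm high: keep the jaws' tips clear of it
- lug (a point): middle of the outer face of the fixed white lug (looks to the clip's -y): clip x -32, y -5.5, z 85 mm. A good place for the middle of the jaws (pliers_jaw), with the pliers' x along the clip's x
- strap: red hinged half of the clip. Origin on its upright hinge axis behind the pipe (clip x 17, y 0, z 0). Its lug, a plate like the white one (28 long, 24 high, 4 mm thick), faces the white lug from the clip's +y side; on top it carries a sprung red tongue with a barb that snaps over the white lug's ridge. The tongue lies 14 to 20 mm above the lugs' mid height: keep the jaws below it
- strap_lug (a point): middle of the outer face of the red lug (looks to the clip's +y), 49 mm from the hinge axis, 85 mm high
- strap_hinge (a joint): opening of the red half, rad: 0 is shut (lugs 11 mm over their outer faces), 0.19 to 0.25 at the start (red lug 9 to 12 mm farther out); it stays where left (1 N at the lug). From about 0.14 the barb rides up the ridge, needing up to about 9 N; at about 0.055 it passes, clicks and pulls the strap to 0 by itself. The plastic cracks above 15 N on either lug
- mat: black rubber mat 250 x 190 x 4 mm (x, y, z), origin under its middle, fixed
- pliers: sprung pliers, 150 to 240 g, lying flat: origin at the underside of the pivot, x to the jaws (the midline when open), z up along the pivot. Two blue handles 18 mm high, 10 mm wide, x -60 to -132 mm; steel jaws z 4 to 14 mm, 7 mm thick, out to x 52 mm. A spring holds them open: 66 mm over the handles at pliers_grip, jaws 32 mm apart at pliers_jaw
- pliers_grip (a point): midway between the handles, 76 mm behind the pivot, 9 mm above the underside: near the centre of mass. Take hold with a finger outside each handle: about 61 mm between the fingers holds them, jaws still 30 mm apart; the spring then presses each finger with about 8 N. Each further 1 N on the handles gives 1.5 to 2 N at the jaws; 20 N held on after the click cracks the clip
- pliers_jaw (a point): midway between the jaws' inner faces when open, 43 mm ahead of the pivot (119 mm ahead of pliers_grip), 9 mm above the underside. It rides on the half with the +y jaw, as the pliers' axes do: squeezed by d mm at the handles in all, that half turns by d / 152 rad and the midline lies that much to its left
- brush_mug: terracotta mug with brushes, 86 mm across, 235 mm high; leave alone
- glaze_cup: green cup, 82 mm across, 95 mm high; leave alone
- oxide_jar: amber jar with a black lid, 72 mm across, 125 mm high; leave alone
- green_gourd: green burnished gourd bottle, 132 mm across, 165 mm high; leave alone
- modelling_tool: wooden modelling tool lying down, 157 mm long, 10 mm high; leave alone
- spare_elbow: brass pipe elbow lying down, 45 mm, 25 mm high; leave alone
- kidney_rib: wooden kidney rib lying flat, 115 x 40 x 6 mm; leave alone
Mind the look-alikes: they are no part of the job. What is shaped like the pliers but green or purple is not meant.

How it is judged:
By the outcome, as a careful person would: the job done as asked, in the order asked, and still so for the second after the job is handed in, with the robot touching nothing.
It also fails if it takes over 72 s, if anything falls off the work surface, if the arm or the gripper's body presses on something with over 40 N, if the wrist force passes 120 N, or if a joint passes its speed limit or range.

## Working session

There is one attempt and no reset: what is moved stays moved. The work goes in short steps, Python scripts to look and compute and a tool call to move; the robot and the scene stay as the last step left them, time stands still between calls to the robot, and variables do not carry over. Pictures are saved under pics/ and viewed, at most 10 in all, crops included, and the job is handed in when it is done.

Besides the shell and the picture viewer there is one more tool, called after ">>>" by a JSON object that holds its "op" and its "data". send_rows: Moves the arm, as the interface text tells. Its arguments: {"type":"object","properties":{"moves":{"type":"array"},"grip":{"type":"number"},"newtons":{"type":"number"}},"required":["moves"]}

```bash
mkdir -p pics; cat > h.py <<'E'
import numpy as np, cv2
from bench import sensors, cams, order
def snap(n,f,crop=None,s=1):
    p=cams.camera_params(n); im=cams.read_camera(n)[:,:,::-1]
    np.savez('pics/'+f+'.npz',m=p['mtx'],x=p['xyz'],r=p['rotation'])
    cv2.imwrite('pics/'+f+'_raw.png',im)
    if crop: a,b,c,d=crop; im=im[b:d,a:c]
    im=cv2.resize(im,None,fx=s,fy=s,interpolation=cv2.INTER_CUBIC); cv2.imwrite('pics/'+f+'.png',im)
def pix(f,u,v,z):
    d=np.load('pics/'+f+'.npz'); r=np.array(d['r']).reshape(3,3)@np.linalg.solve(d['m'],[u,v,1.]); x=d['x']
    return x+r*(z-x[2])/r[2]
def proj(f,P):
    d=np.load('pics/'+f+'.npz'); c=d['m']@(np.array(d['r']).reshape(3,3).T@(np.array(P)-d['x'])); return c[:2]/c[2]
E
python3 - <<'E'
from h import *
snap('top','t0',s=1.42); snap('scene','s0',s=1.42)
for n in('top','scene','wrist'): p=cams.camera_params(n); print(n,p)
print(sensors.get_obs())
E
```

```text
top {'mtx': array([[380.57446865,   0.        , 280.35528872],
       [  0.        , 380.57446865, 209.3159939 ],
       [  0.        ,   0.        ,   1.        ]]), 'xyz': array([0.35195289, 0.01732502, 1.18739814]), 'rotation': array([-172.29535667,   -0.1904321 ,  -88.54632875])}
scene {'mtx': array([[430.37159956,   0.        , 280.74624024],
       [  0.        , 430.37159956, 214.23919674],
       [  0.        ,   0.        ,   1.        ]]), 'xyz': array([ 0.96671152, -0.54296101,  0.8783065 ]), 'rotation': array([-137.2947371 ,    0.9311199 ,   37.78107798])}
wrist {'mtx': array([[328.29618144,   0.        , 283.8688829 ],
       [  0.        , 328.29618144, 210.85572789],
       [  0.        ,   0.        ,   1.        ]]), 'xyz': array([0.19904616, 0.62311259, 0.37323483]), 'rotation': array([1.64021477e+02, 1.33399838e-01, 6.62116573e+01])}
{'t': 0.1, 'joint_pos': array([ 6.15023733e+01,  7.12897658e+00,  9.46270106e+01,  1.08682270e-03,
        7.83539241e+01, -4.73236412e+00]), 'qd': array([ 0.00717876, -0.09024308, -0.179459  , -0.00372175, -0.0442726 ,
        0.0451894 ]), 'joint_torque': array([ 2.34451818e-04, -4.24933362e+01, -3.66653538e+01, -3.92044115e-05,
        3.99050099e-03,  8.84647022e-06]), 'position': array([0.261853  , 0.59466501, 0.40357671]), 'eef_rot': array([-1.79890551e+02, -1.01282387e-02,  1.56234507e+02]), 'wrist_force': array([ 0.51039337, -0.4129539 , -0.78484272]), 'moment': array([0.02643229, 0.00632878, 0.00645762]), 'grasp_force': 0.0, 'finger_gap': 0.08513002367679558}
```

View pics/t0.png

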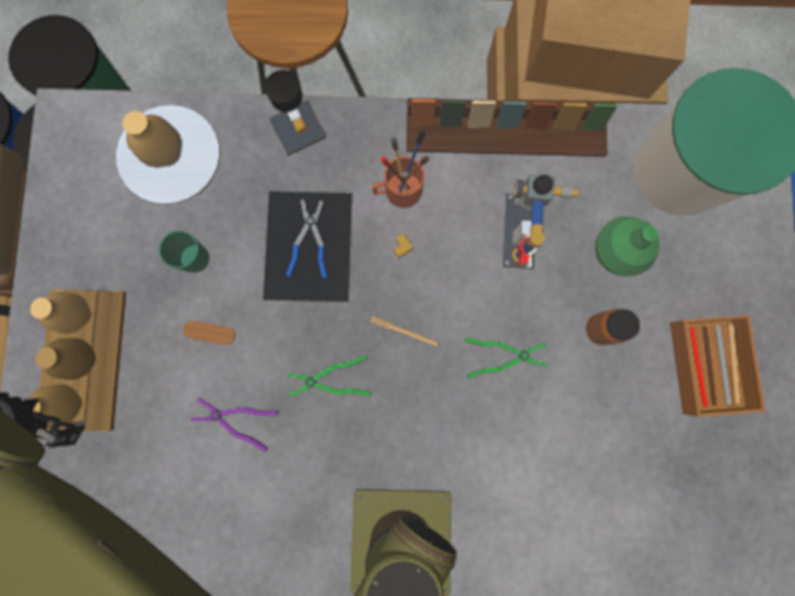

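View pics/s0.png

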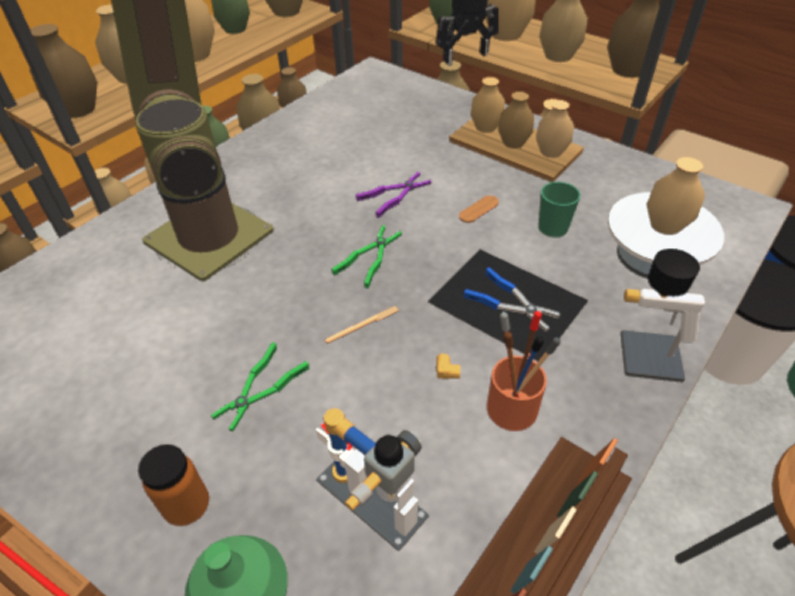

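```bash
cat >> h.py <<'E'
from scipy.spatial.transform import Rotation as Ro
def _R(d): return Ro.from_euler('xyz',d['r'],degrees=True).as_matrix()
def pix(f,u,v,z):
    d=np.load('pics/'+f+'.npz'); r=_R(d)@np.linalg.solve(d['m'],[u,v,1.]); x=d['x']
    return x+r*(z-x[2])/r[2]
def proj(f,P):
    d=np.load('pics/'+f+'.npz'); c=d['m']@(_R(d).T@(np.array(P)-d['x'])); return c[:2]/c[2]
E
python3 - <<'E'
from h import *
t=cv2.imread('pics/t0_raw.png'); s=cv2.imread('pics/s0_raw.png')
def c(im,x,y,w,h,k): return cv2.resize(im[y:y+h,x:x+w],None,fx=k,fy=k,interpolation=cv2.INTER_CUBIC)
a=c(t,345,115,70,80,5); b=c(t,190,130,60,80,5)
e=c(s,215,275,100,120,4)
print(a.shape,b.shape,e.shape)
H=480; out=np.zeros((600,800,3),np.uint8); out[:400,:350]=a
out[:480,350:750]=e
# pliers bit smaller below
p=c(t,190,130,60,66,3); out[400:598,:180]=p
cv2.imwrite('pics/c1.png',out)
# rough position estimates
for n,(u,v,z) in dict(pivot=(310,220,.02),hl=(290,275,.02),hr=(322,275,.02),matTL=(271,192,.004),matTR=(352,194,.004),matBR=(349,300,.004),matBL=(264,299,.004),elbow=(537,237,.17),plBL=(504,266,.004),plBR=(533,268,.004),plTL=(508,195,.004)).items(): print(n,pix('t0',u/1.42,v/1.42,z).round(4))
E
```

```text
(400, 350, 3) (400, 300, 3) (480, 400, 3)
pivot [0.678  0.2175 0.02  ]
hl [0.5529 0.2554 0.02  ]
hr [0.5548 0.1854 0.02  ]
matTL [0.7454 0.3117 0.004 ]
matTR [0.7456 0.128  0.004 ]
matBR [0.5031 0.1257 0.004 ]
matBL [0.5005 0.3132 0.004 ]
elbow [ 0.6139 -0.2476  0.17  ]
plBL [ 0.5884 -0.2167  0.004 ]
plBR [ 0.5856 -0.2813  0.004 ]
plTL [ 0.7526 -0.2259  0.004 ]
```

View pics/c1.png

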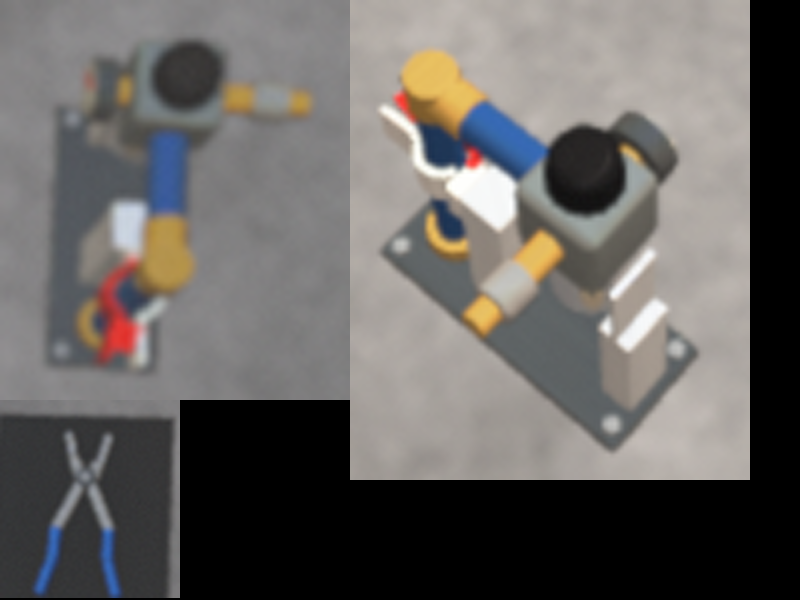

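```bash
python3 - <<'E'
from h import *
pv=pix('t0',218.7,155.7,.02);hm=pix('t0',215.8,193.3,.02);tm=pix('t0',219.7,141.3,.014)
d=tm-hm; y=np.degrees(np.arctan2(d[1],d[0])); print(pv,hm,tm,y)
u=np.array([np.cos(np.radians(y)),np.sin(np.radians(y))]); print('grip',pv[:2]-.076*u)
E
```

```text
[0.67549656 0.21616766 0.02      ] [0.55501983 0.21951798 0.02      ] [0.72440703 0.21622773 0.014     ] -1.1127979873696645
grip [0.59951089 0.21764364]
```

>>> {"op": "send_rows", "data": {"moves": [[0, 0, 0, 8.5], [0, 0, 0, 8.5], [0, 0, 0, 8.5], [0, 0, 0, 8.5], [0, 0, 0, 8.5], [0, 0, 0, 8.5], [0, 0, 0, 8.5], [0, 0, 0, 8.5]], "grip": 85}}

```text
t: 0.9
position: [0.2619, 0.5947, 0.4039]
eef_rot: [-180.0, 0.1, 87.9]
wrist_force: [0.5, -0.4, -0.5]
finger_gap: 0.0848
grasp_force: 0.0
```

>>> {"op": "send_rows", "data": {"moves": [[0, 0, 0, 8.5], [0, 0, 0, 8.5], [0, 0, 0, 8.5], [0, 0, 0, 8.5], [0, 0, 0, 8.5], [0, 0, 0, 8.5], [0, 0, 0, 8.5], [0, 0, 0, 8.5]]}}

```text
t: 1.7
position: [0.2619, 0.5947, 0.4039]
eef_rot: [179.9, 0.1, 19.9]
wrist_force: [-0.5, 0.5, 0.1]
finger_gap: 0.0849
grasp_force: 0.0
```

>>> {"op": "send_rows", "data": {"moves": [[0, 0, 0, 7], [0, 0, 0, 7], [0, 0, 0, 7], [33, 36, 0, 0], [33, 36, 0, 0], [33, 36, 0, 0], [33, 36, 0, 0], [33, 36, 0, 0]]}}

```text
t: 2.5
position: [0.4254, 0.411, 0.4042]
eef_rot: [180.0, 0.0, -0.7]
wrist_force: [0.4, -0.1, 0.8]
finger_gap: 0.0848
grasp_force: 0.0
```

>>> {"op": "send_rows", "data": {"moves": [[33, 36, 0, 0], [33, 36, 0, 0], [33, 36, 0, 0], [33, 36, 0, 0], [33, 36, 0, 0], [14, 11, 30, 0], [0, 0, 30, 0], [0, 0, 0, 0]]}}

```text
t: 3.3
position: [0.5998, 0.218, 0.3384]
eef_rot: [179.8, 0.6, -0.9]
wrist_force: [-1.0, -0.6, -1.7]
finger_gap: 0.0849
grasp_force: 0.0
```

```bash
python3 - <<'E'
from h import *
snap('wrist','w1',s=1.42); o=sensors.get_obs(); print(o['position'],o['eef_rot'])
E
```

```text
[0.60021342 0.2187635  0.34133351] [179.89620989   0.37577775  -0.79625481]
```

View pics/w1.png

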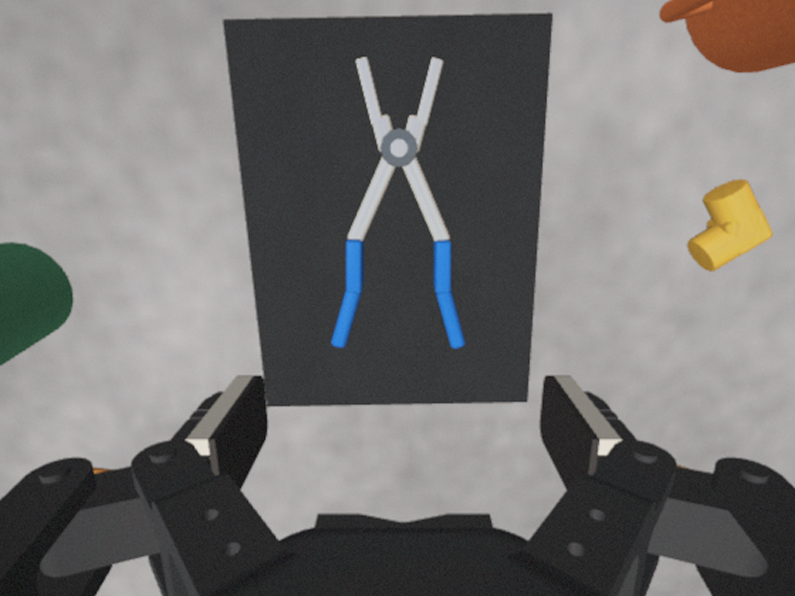

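```bash
python3 - <<'E'
from h import *
k=1.42
P=lambda u,v,z: pix('w1',u/k,v/k,z)[:2]
pv=P(399,147,.021);hl=P(354,265,.022);hr=P(442.5,265,.022);he=(P(338,346,.022)+P(458,346,.022))/2;t=(P(362,60,.018)+P(437,60,.018))/2
print(pv,hl,hr,(hl+hr)/2,he,t)
for a in ((hl+hr)/2,he):
  d=t-a; y=np.arctan2(d[1],d[0]); print(np.degrees(y), t-.128*d/np.linalg.norm(d), pv-.076*d/np.linalg.norm(d))
E
```

```text
[0.67800637 0.21851906] [0.60830036 0.24788741] [0.60741785 0.1925654 ] [0.60785911 0.22022641] [0.55334961 0.22138098] [0.72449863 0.21742097]
-1.3778216055575188 [0.59653563 0.22049876] [0.60202834 0.2203465 ]
-1.3254593049719203 [0.59653287 0.22038181] [0.6020267  0.22027706]
```

>>> {"op": "send_rows", "data": {"moves": [[0, -1.5, 20, 0.5], [0, 0, 40, 0], [0, 0, 40, 0], [0, 0, 30, 0], [0, 0, 20, 0], [0, 0, 8, 0], [0, 0, 0, 0], [0, 0, 0, 0]]}}

```text
t: 4.15
position: [0.6019, 0.2214, 0.189]
eef_rot: [-179.9, -0.2, -1.2]
wrist_force: [-0.7, -0.9, 0.4]
finger_gap: 0.0853
grasp_force: 0.0
```

>>> {"op": "send_rows", "data": {"moves": [[-1, 0, 5, 0], [0, 0, 5, 0], [0, 0, 2, 0], [0, 0, 1, 0], [0, 0, 0, 0], [0, 0, 0, 0], [0, 0, 0, 0], [0, 0, 0, 0]]}}

```text
t: 4.95
position: [0.6001, 0.2208, 0.1739]
eef_rot: [-180.0, -0.0, -1.3]
wrist_force: [1.0, 0.1, 0.2]
finger_gap: 0.0849
grasp_force: 0.0
```

>>> {"op": "send_rows", "data": {"moves": [[0, 0, 0, 0], [0, 0, 0, 0], [0, 0, 0, 0], [0, 0, 0, 0], [0, 0, 0, 0], [0, 0, 0, 0], [0, 0, 0, 0], [0, 0, 0, 0]], "grip": 61, "newtons": 20}}

```text
t: 5.75
position: [0.6004, 0.221, 0.1748]
eef_rot: [-180.0, -0.1, -1.3]
wrist_force: [-1.4, -0.3, 6.2]
finger_gap: 0.0609
grasp_force: 7.9
```

```bash
python3 - <<'E'
from h import *
snap('wrist','w2',s=1.42); 
for i in range(3): o=sensors.get_obs(); print(o['position'],o['eef_rot'],o['wrist_force'],o['finger_gap'],o['grasp_force'])
E
```

```text
[0.60045955 0.22100385 0.17477785] [-1.79969072e+02 -7.89363122e-02 -1.26837196e+00] [-1.3435814   0.2752876   5.17917553] 0.06088784308516012 7.892314327036729
[0.60045955 0.22100385 0.17477785] [-1.79969072e+02 -7.89363122e-02 -1.26837196e+00] [-1.3435814   0.2752876   5.17917553] 0.06088784308516012 7.892314327036729
[0.60045955 0.22100385 0.17477785] [-1.79969072e+02 -7.89363122e-02 -1.26837196e+00] [-1.3435814   0.2752876   5.17917553] 0.06088784308516012 7.892314327036729
```

View pics/w2.png

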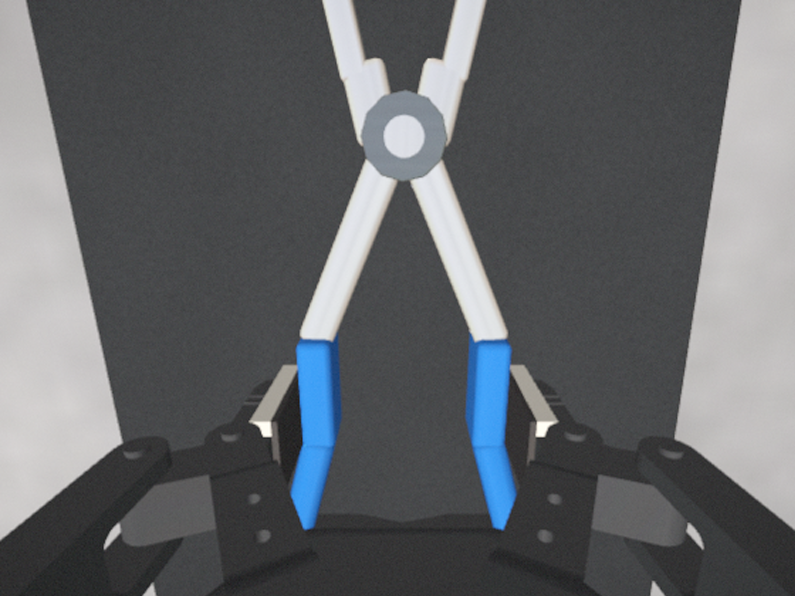

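```bash
python3 - <<'E'
from h import *
p=pix('w2',404/1.42,136/1.42,.021)[:2]; y=np.radians(-1.27); d=p-np.array([.6003,.2209])
print('pivot rel tool',d@[np.cos(y),np.sin(y)],d@[np.sin(y),-np.cos(y)])
E
```

```text
pivot rel tool 0.07889028045800689 -0.00021330326687388952
```

>>> {"op": "send_rows", "data": {"moves": [[0, 0, -3, 0], [0, 0, -6, 0], [0, 0, -12, 0], [0, 0, -20, 0], [0, 0, -25, 0], [0, 0, -25, 0], [-20, 0, -25, 0], [-30, 0, -20, 0]]}}

```text
t: 6.6
position: [0.5505, 0.2218, 0.3125]
eef_rot: [-179.9, -0.2, -1.3]
wrist_force: [0.5, 1.3, -1.0]
finger_gap: 0.0613
grasp_force: 6.2
```

>>> {"op": "send_rows", "data": {"moves": [[-30, 0, -10, 0], [-30, 0, 0, 0], [-30, 0, 0, 0], [-25, 10, 0, 0], [-10, 30, 0, 0], [0, 35, 0, 0], [0, 35, 0, 0], [0, 35, 0, 0]]}}

```text
t: 7.4
position: [0.4212, 0.0786, 0.3204]
eef_rot: [180.0, -0.1, -1.2]
wrist_force: [1.4, -0.6, -1.7]
finger_gap: 0.0611
grasp_force: 6.1
```

>>> {"op": "send_rows", "data": {"moves": [[0, 35, 0, 0], [0, 35, -10, 0], [0, 35, -15, 0], [0, 35, -15, 0], [0, 35, -20, 0], [10, 35, -15, 0], [15, 30, -10, 0], [10, 20, -5, 0]]}}

```text
t: 8.2
position: [0.4512, -0.183, 0.412]
eef_rot: [179.9, -0.2, -1.4]
wrist_force: [0.5, 0.3, -1.2]
finger_gap: 0.0611
grasp_force: 6.1
```

>>> {"op": "send_rows", "data": {"moves": [[0, 0, 0, 0], [0, 0, 0, 0], [0, 0, 0, 0], [0, 0, 0, 0], [0, 0, 0, 0], [0, 0, 0, 0], [0, 0, 0, 0], [0, 0, 0, 0]]}}

```text
t: 9.0
position: [0.4511, -0.1809, 0.4097]
eef_rot: [180.0, -0.0, -1.3]
wrist_force: [0.9, -0.8, -2.1]
finger_gap: 0.061
grasp_force: 6.2
```

```bash
python3 - <<'E'
from h import *
snap('wrist','w3',s=1.42); o=sensors.get_obs(); print(o['position'],o['eef_rot'],o['finger_gap'],o['grasp_force'])
E
```

```text
[ 0.45107244 -0.18093071  0.40975263] [ 1.79996049e+02 -2.18732656e-03 -1.26041948e+00] 0.06121089445672142 6.1634736448468175
```

View pics/w3.png

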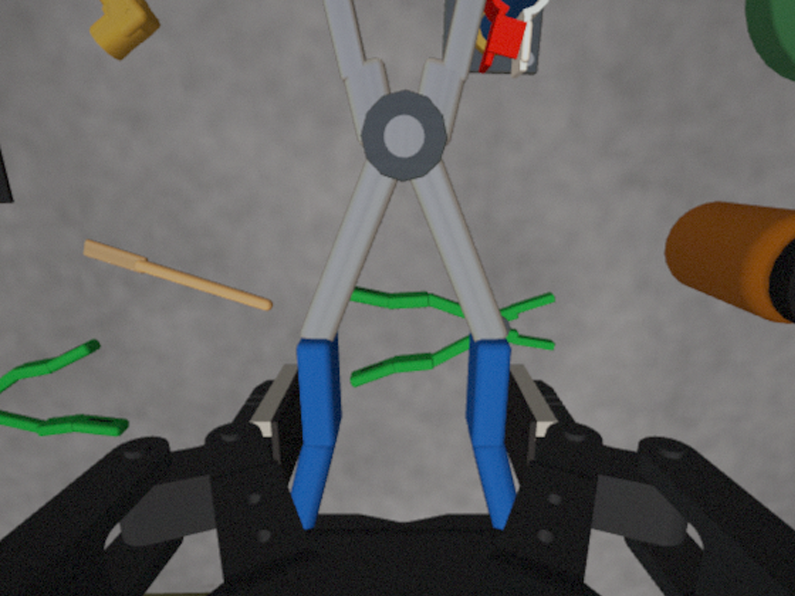

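>>> {"op": "send_rows", "data": {"moves": [[20, -10, -10, 0], [25, -10, -10, 0], [15, 0, 0, 0], [0, 0, 0, 0], [0, 0, 0, 0], [0, 0, 0, 0], [0, 0, 0, 0], [0, 0, 0, 0]]}}

```text
t: 9.85
position: [0.511, -0.1624, 0.4297]
eef_rot: [-180.0, 0.0, -1.3]
wrist_force: [-0.2, 0.8, -1.6]
finger_gap: 0.0611
grasp_force: 6.2
```

```bash
python3 - <<'E'
from h import *
snap('wrist','w4',(300,0,440,120),5); o=sensors.get_obs(); print(o['position'],o['eef_rot'],o['finger_gap'],o['grasp_force'])
E
```

```text
[ 0.51109843 -0.16243319  0.42971171] [ 1.79998037e+02  4.48056173e-03 -1.29161334e+00] 0.06127900086794577 6.190221898723394
```

View pics/w4.png

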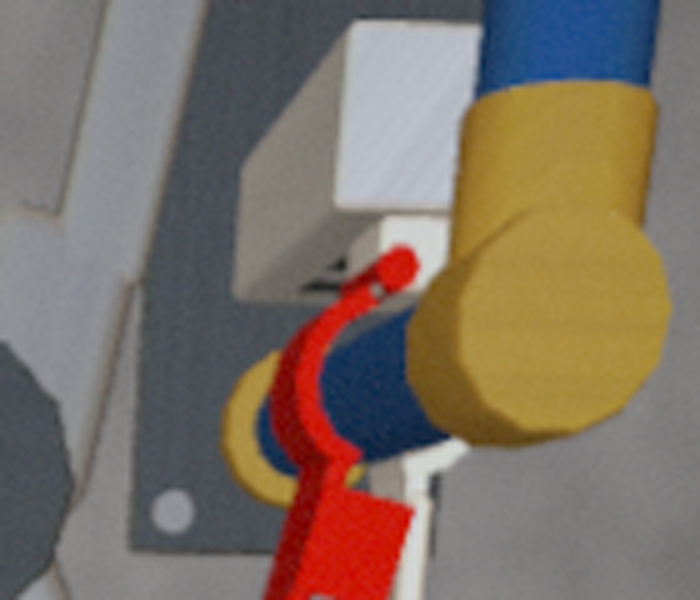

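```bash
python3 - <<'E'
from h import *
P=lambda u,v,z,f='w4': pix(f,300+u/5,v/5,z)[:2]
for n,a in dict(flange=(300,428,.006),hinge=(400,265,.099),elbow=(565,325,.17),ridgeA=(418,500,.099),ridgeB=(411,590,.099),pA=(205,0,.006),pB=(130,550,.006),pC=(280,552,.006),screw=(173,510,.006)).items(): print(n,P(*a).round(4))
d=P(205,0,.006)-P(130,550,.006); print(np.degrees(np.arctan2(d[1],d[0])))
d=P(418,500,.099)-P(411,590,.099); print(np.degrees(np.arctan2(d[1],d[0])))
d=P(130,550,.006)-P(280,552,.006); print(np.degrees(np.arctan2(-d[0],d[1])))
E
```

```text
flange [ 0.6133 -0.25  ]
hinge [ 0.6313 -0.2453]
elbow [ 0.6122 -0.2477]
ridgeA [ 0.5939 -0.2506]
ridgeB [ 0.5789 -0.2503]
pA [ 0.6983 -0.2266]
pB [ 0.588  -0.2122]
pC [ 0.5868 -0.2466]
screw [ 0.5965 -0.2219]
-7.423815880492124
-1.1793354295864555
-2.048758208491827
```

>>> {"op": "send_rows", "data": {"moves": [[-35, 10, 0, 1.2], [-40, 15, 0, 0], [-20, 20, 20, 0], [0, 20, 35, 0], [0, 10, 40, 0], [0, 0, 40, 0], [0, 0, 30, 0], [0, 0, 16, 0]]}}

```text
t: 10.7
position: [0.4122, -0.2333, 0.2454]
eef_rot: [-179.8, 0.2, -2.5]
wrist_force: [-0.1, 0.8, -1.8]
finger_gap: 0.0611
grasp_force: 6.2
```

>>> {"op": "send_rows", "data": {"moves": [[0, 0, 0, 0], [0, 0, 0, 0], [0, 0, 0, 0], [0, 0, 0, 0], [0, 0, 0, 0], [0, 0, 0, 0], [0, 0, 0, 0], [0, 0, 0, 0]]}}

```text
t: 11.5
position: [0.4135, -0.2339, 0.2488]
eef_rot: [180.0, -0.0, -2.5]
wrist_force: [0.1, -0.4, -1.6]
finger_gap: 0.0611
grasp_force: 6.2
```

```bash
python3 - <<'E'
from h import *
snap('wrist','w5'); snap('scene','s5'); o=sensors.get_obs(); print(o['position'],o['eef_rot'],o['finger_gap'],o['grasp_force'])
snap('top','t5')
a=cv2.imread('pics/w5_raw.png')[0:90,180:380]; b=cv2.imread('pics/s5_raw.png')[255:355,190:290]; c=cv2.imread('pics/t5_raw.png')[120:240,340:420]
out=np.zeros((600,800,3),np.uint8); out[:180,:400]=cv2.resize(a,(400,180)); out[:400,400:800]=cv2.resize(b,(400,400),interpolation=cv2.INTER_CUBIC); out[180:600,:280]=cv2.resize(c,(280,420),interpolation=cv2.INTER_CUBIC)
cv2.imwrite('pics/c5.png',out)
E
```

```text
[ 0.41355067 -0.23389858  0.24868851] [-1.79999200e+02  3.90082233e-03 -2.46649162e+00] 0.060990735676843974 6.172160824244202
```

View pics/c5.png

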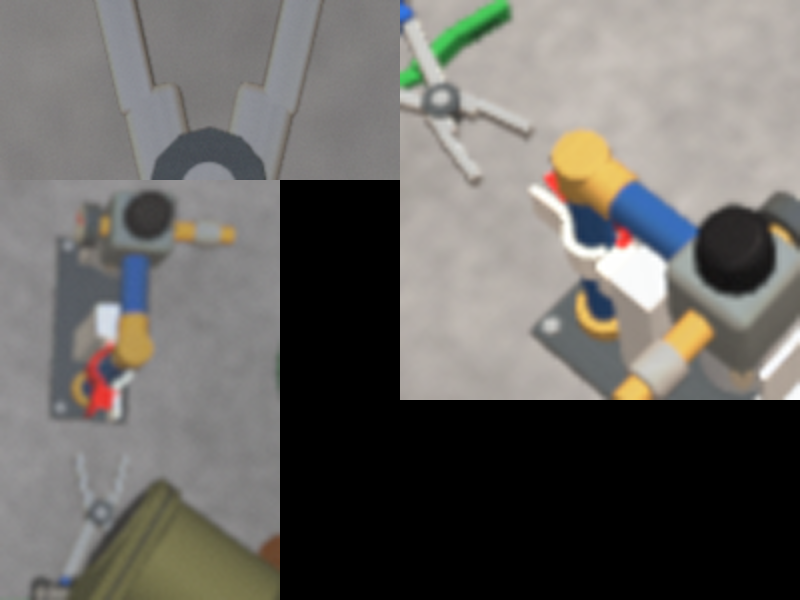

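```bash
python3 - <<'E'
from h import *
im=cv2.imread('pics/t5_raw.png')[:,:,::-1].astype(int)
for v in (183,186,188,190): print(v,[tuple(im[v,u]) for u in range(360,380)])
for v in (199,202,205): print(v,[im[v,u].sum()//3 for u in range(357,382)])
for u,v in((363.4,200),(376,200)): print(pix('t5',u,v,.088))
f=lambda u,v,z: print(u,v,pix('t5',u,v,z).round(4))
for u in (365,374): f(u,186,.098)
y=np.radians(-2.47); T=np.array([.4135,-.2339]); j=T+.121*np.array([np.cos(y),np.sin(y)])
print('jaw',j,'proj',proj('t5',[*j,.087]),proj('t5',[j[0],j[1]+.015,.087]),proj('t5',[j[0],j[1]-.015,.087]))
print('white end pred',proj('t5',[.571,-.2536,.097]))
E
```

```text
183 [(np.int64(92), np.int64(92), np.int64(95)), (np.int64(109), np.int64(99), np.int64(86)), (np.int64(137), np.int64(113), np.int64(77)), (np.int64(154), np.int64(125), np.int64(74)), (np.int64(154), np.int64(119), np.int64(72)), (np.int64(155), np.int64(90), np.int64(61)), (np.int64(185), np.int64(62), np.int64(53)), (np.int64(223), np.int64(59), np.int64(52)), (np.int64(230), np.int64(60), np.int64(53)), (np.int64(229), np.int64(56), np.int64(49)), (np.int64(228), np.int64(56), np.int64(53)), (np.int64(223), np.int64(91), np.int64(91)), (np.int64(217), np.int64(161), np.int64(165)), (np.int64(203), np.int64(196), np.int64(203)), (np.int64(152), np.int64(155), np.int64(160)), (np.int64(105), np.int64(106), np.int64(108)), (np.int64(116), np.int64(116), np.int64(117)), (np.int64(137), np.int64(136), np.int64(137)), (np.int64(141), np.int64(140), np.int64(141)), (np.int64(139), np.int64(138), np.int64(139))]
186 [(np.int64(88), np.int64(92), np.int64(97)), (np.int64(87), np.int64(92), np.int64(96)), (np.int64(86), np.int64(90), np.int64(95)), (np.int64(95), np.int64(87), np.int64(90
[... 3377 characters left out ...]
np.int64(143)]
205 [np.int64(137), np.int64(136), np.int64(136), np.int64(135), np.int64(128), np.int64(132), np.int64(151), np.int64(152), np.int64(136), np.int64(132), np.int64(134), np.int64(136), np.int64(138), np.int64(136), np.int64(135), np.int64(137), np.int64(148), np.int64(153), np.int64(147), np.int64(142), np.int64(139), np.int64(140), np.int64(140), np.int64(138), np.int64(137)]
[ 0.53451636 -0.22484495  0.088     ]
[ 0.5354724  -0.26174361  0.088     ]
365 186 [ 0.5743 -0.2275  0.098 ]
374 186 [ 0.575  -0.2537  0.098 ]
jaw [ 0.53438758 -0.23911465] proj [368.19476481 200.22205904] [363.07600686 200.09106899] [373.3135377  200.35304946]
white end pred [373.88574147 187.41181923]
```

>>> {"op": "send_rows", "data": {"moves": [[4, 0, 2, 0], [6, 0, 0, 0], [6, 0, 0, 0], [5, 0, 0, 0], [4, 0, 0, 0], [3, 0, 0, 0], [0, 0, 0, 0], [0, 0, 0, 0]]}}

```text
t: 12.45
position: [0.4415, -0.2351, 0.2467]
eef_rot: [-180.0, 0.0, -2.5]
wrist_force: [-0.6, 0.4, -2.1]
finger_gap: 0.0612
grasp_force: 6.2
```

>>> {"op": "send_rows", "data": {"moves": [[2, 0, 0, 0], [2, 0, 0, 0], [2, 0, 0, 0], [2, 0, 0, 0], [2, 0, 0, 0], [2, 0, 0, 0], [0, 0, 0, 0], [0, 0, 0, 0]]}}

```text
t: 13.25
position: [0.4536, -0.2356, 0.2467]
eef_rot: [-180.0, 0.0, -2.5]
wrist_force: [-0.1, -1.1, -2.2]
finger_gap: 0.0613
grasp_force: 6.2
```

```bash
python3 - <<'E'
from h import *
o=sensors.get_obs(); print(o['position'],o['eef_rot'],o['finger_gap'],o['grasp_force'],o['wrist_force'],o['moment'])
snap('top','t6');snap('scene','s6')
b=cv2.imread('pics/s6_raw.png')[255:325,190:290]; c=cv2.imread('pics/t6_raw.png')[150:230,340:420]
out=np.zeros((560,800,3),np.uint8); out[:280,400:800]=cv2.resize(b,(400,280),interpolation=cv2.INTER_CUBIC); out[:400,:400]=cv2.resize(c,(400,400),interpolation=cv2.INTER_CUBIC)
cv2.imwrite('pics/c6.png',out)
E
```

```text
[ 0.45356252 -0.23559923  0.24668276] [-1.79998463e+02  1.00945905e-02 -2.45751529e+00] 0.06133145989349824 6.171247407328337 [-0.11805309 -1.10365545 -2.22928526] [ 0.07513396 -0.0153497   0.04214952]
```

View pics/c6.png

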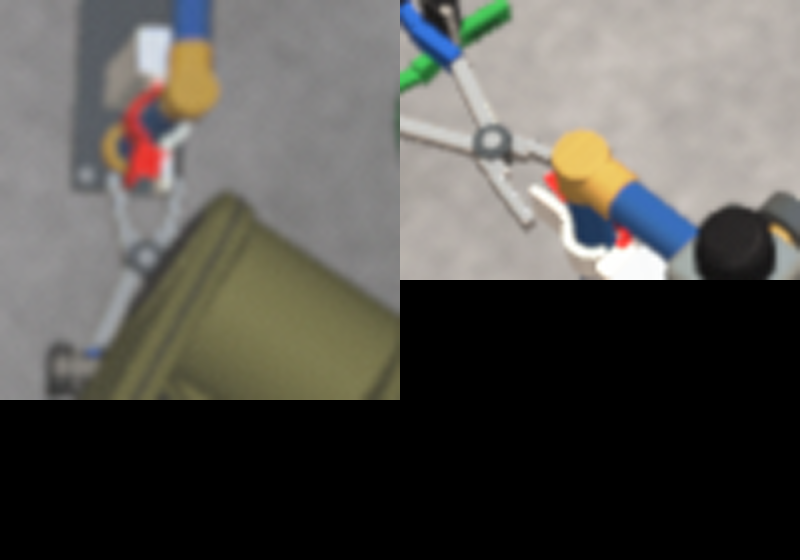

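```bash
python3 - <<'E'
from h import *
a=cv2.imread('pics/t6_raw.png').astype(int).sum(2)//3; b=cv2.imread('pics/t5_raw.png').astype(int).sum(2)//3
print('t6 cols 358..380');
for v in range(178,194): print(v,a[v,358:380].tolist())
print('t5')
for v in range(193,203): print(v,b[v,358:380].tolist())
for x in (.5345+.009,.5835): print(x,proj('t5',[x,-.24,.088]))
E
```

```text
t6 cols 358..380
178 [91, 95, 107, 125, 127, 107, 84, 77, 79, 90, 102, 104, 98, 114, 161, 195, 186, 161, 143, 137, 139, 141]
179 [92, 95, 108, 124, 127, 104, 80, 75, 83, 94, 110, 113, 113, 130, 168, 191, 162, 123, 118, 132, 140, 139]
180 [93, 93, 105, 122, 127, 109, 83, 79, 88, 100, 111, 112, 112, 128, 161, 177, 144, 106, 111, 133, 140, 139]
181 [93, 92, 100, 113, 125, 117, 100, 88, 94, 107, 111, 111, 111, 125, 167, 187, 151, 105, 113, 134, 140, 136]
182 [96, 93, 95, 106, 120, 125, 113, 98, 98, 110, 112, 110, 110, 133, 179, 199, 155, 106, 114, 135, 140, 137]
183 [109, 97, 93, 99, 113, 121, 114, 100, 99, 112, 113, 112, 113, 134, 181, 201, 154, 106, 115, 136, 140, 139]
184 [122, 99, 94, 108, 126, 124, 108, 97, 100, 110, 115, 114, 115, 135, 178, 199, 157, 111, 117, 135, 140, 140]
185 [123, 102, 98, 125, 150, 141, 108, 92, 99, 103, 104, 106, 117, 140, 178, 199, 163, 129, 130, 136, 141, 140]
186 [109, 95, 99, 129, 158, 149, 114, 92, 96, 97, 93, 98, 117, 149, 181, 195, 166, 148, 147, 140, 140, 141]
187 [101, 96, 100, 127, 153, 152, 126, 100, 93, 94, 93, 99, 117, 145, 170, 177, 155, 153, 15
[... 1228 characters left out ...]
 136, 139, 140, 142, 141, 142, 143, 143, 144, 141, 143]
198 [142, 141, 138, 141, 150, 149, 138, 135, 135, 135, 136, 138, 141, 141, 141, 138, 140, 148, 148, 144, 143, 141]
199 [140, 138, 133, 136, 153, 155, 142, 136, 134, 134, 138, 136, 139, 141, 139, 136, 140, 153, 153, 146, 143, 142]
200 [139, 136, 130, 134, 153, 155, 143, 135, 135, 135, 135, 138, 139, 140, 139, 136, 144, 155, 153, 146, 144, 144]
201 [138, 136, 131, 135, 153, 153, 140, 134, 133, 133, 134, 137, 137, 138, 138, 138, 148, 153, 146, 143, 143, 144]
202 [138, 137, 132, 137, 152, 153, 142, 134, 133, 132, 132, 135, 136, 136, 135, 138, 153, 151, 141, 138, 142, 143]
0.5435 [368.55865538 197.105103  ]
0.5835 [368.48104364 183.70471209]
```

>>> {"op": "send_rows", "data": {"moves": [[1, 0.5, 0, 0], [1, 0, 0, 0], [1, 0, 0, 0], [1, 0, 0, 0], [1, 0, 0, 0], [1, 0, 0, 0], [0, 0, 0, 0], [0, 0, 0, 0]]}}

```text
t: 14.15
position: [0.4595, -0.2364, 0.2467]
eef_rot: [-180.0, 0.0, -2.5]
wrist_force: [0.4, 0.2, -1.2]
finger_gap: 0.0614
grasp_force: 6.2
```

>>> {"op": "send_rows", "data": {"moves": [[0, 0, 0, 0], [0, 0, 0, 0], [0, 0, 0, 0], [0, 0, 0, 0], [0, 0, 0, 0], [0, 0, 0, 0], [0, 0, 0, 0], [0, 0, 0, 0]], "grip": 56}}

```text
t: 14.95
position: [0.4595, -0.2364, 0.2467]
eef_rot: [-180.0, 0.0, -2.5]
wrist_force: [-0.4, 0.4, -1.3]
finger_gap: 0.0561
grasp_force: 8.4
```

>>> {"op": "send_rows", "data": {"moves": [[0, 0, -0.7, 0], [0, 0, -0.8, 0], [0, 0, 0, 0], [0, 0, 0, 0], [0, 0, 0, 0], [0, 0, 0, 0], [0, 0, 0, 0], [0, 0, 0, 0]], "grip": 52}}

```text
t: 15.75
position: [0.4595, -0.2364, 0.2483]
eef_rot: [180.0, -0.0, -2.5]
wrist_force: [-0.2, 1.3, -1.5]
finger_gap: 0.0521
grasp_force: 8.3
```

>>> {"op": "send_rows", "data": {"moves": [[0, 0, -0.3, 0], [0, 0, 0, 0], [0, 0, 0, 0], [0, 0, 0, 0], [0, 0, 0, 0], [0, 0, 0, 0], [0, 0, 0, 0], [0, 0, 0, 0]], "grip": 50}}

```text
t: 16.55
position: [0.4595, -0.2364, 0.2485]
eef_rot: [180.0, 0.0, -2.5]
wrist_force: [-2.1, -0.1, -1.9]
finger_gap: 0.0502
grasp_force: 8.8
```

>>> {"op": "send_rows", "data": {"moves": [[0, 0, -0.3, 0], [0, 0, 0, 0], [0, 0, 0, 0], [0, 0, 0, 0], [0, 0, 0, 0], [0, 0, 0, 0], [0, 0, 0, 0], [0, 0, 0, 0]], "grip": 48}}

```text
t: 17.35
position: [0.4595, -0.2364, 0.2488]
eef_rot: [180.0, 0.0, -2.5]
wrist_force: [-2.5, -2.4, -1.2]
finger_gap: 0.0483
grasp_force: 9.6
```

```bash
python3 - <<'E'
from h import *
f=[];g=[];m=[]
o=sensors.get_obs()
snap('top','t7')
for i in range(4):
  o=sensors.get_obs();f.append(o['wrist_force']);g.append(o['grasp_force']);m.append(o['moment']);cams.read_camera('top')
print(np.mean(f,0),np.mean(m,0),g,o['finger_gap'])
c=cv2.imread('pics/t7_raw.png')
for v in range(182,192,2): print(v,[tuple(int(t) for t in c[v,u][::-1]) for u in range(359,380)])
E
```

```text
[-3.13384344 -1.02252045 -1.70877892] [-0.22396895  0.46603124 -0.1725441 ] [9.642878076977759, 9.651290709876328, 9.657796195030102, 9.66406309997879] 0.047844265850642186
182 [(91, 93, 95), (102, 96, 89), (129, 107, 77), (146, 119, 82), (141, 130, 117), (139, 144, 151), (131, 136, 145), (126, 95, 101), (169, 59, 57), (220, 54, 49), (230, 55, 48), (231, 54, 46), (231, 54, 47), (230, 65, 60), (220, 95, 91), (169, 117, 117), (126, 123, 122), (122, 122, 123), (135, 134, 135), (141, 139, 140), (138, 136, 137)]
184 [(96, 101, 107), (89, 93, 97), (91, 91, 91), (102, 98, 94), (127, 127, 127), (150, 155, 159), (147, 143, 147), (142, 97, 96), (175, 59, 55), (210, 56, 52), (218, 63, 60), (220, 65, 60), (226, 78, 71), (230, 110, 106), (222, 144, 144), (180, 154, 157), (145, 148, 151), (132, 133, 133), (138, 137, 137), (142, 141, 142), (142, 141, 141)]
186 [(92, 97, 101), (90, 94, 99), (86, 90, 95), (96, 98, 101), (124, 128, 129), (150, 155, 156), (153, 146, 148), (149, 100, 99), (159, 66, 64), (149, 76, 76), (121, 90, 91), (133, 112, 109), (172, 143, 133), (203, 181, 171), (206, 197, 190), (167, 169, 168), (134, 138, 139), (124, 125, 126), (137, 136, 135), (143, 141, 142), (142, 141, 142)]
188 [(113, 112, 113), (112, 112, 111), (113, 112, 113), (114, 113, 113), (125, 125, 123), (144, 144, 144), (149, 147, 148), (136, 124, 124), (116, 104, 103), (101, 97, 100), (101, 103, 105), (117, 116, 113), (139, 133, 126), (154, 152, 147), (162, 166, 165), (151, 154, 156), (127, 128, 128), (128, 126, 126), (139, 137, 137), (142, 141, 141), (136, 135, 137)]
190 [(139, 138, 138), (142, 139, 140), (141, 140, 140), (138, 138, 137), (135, 134, 132), (141, 141, 139), (153, 155, 158), (153, 155, 157), (142, 142, 142), (134, 133, 134), (136, 134, 135), (134, 133, 133), (130, 127, 127), (134, 134, 135), (150, 153, 160), (151, 154, 159), (139, 138, 139), (134, 132, 131), (135, 132, 133), (122, 122, 121), (99, 98, 98)]
```

>>> {"op": "send_rows", "data": {"moves": [[0, 0.4, -0.3, 0], [0, 0.4, 0, 0], [0, 0, 0, 0], [0, 0, 0, 0], [0, 0, 0, 0], [0, 0, 0, 0], [0, 0, 0, 0], [0, 0, 0, 0]], "grip": 46}}

```text
t: 18.4
position: [0.4594, -0.2372, 0.2491]
eef_rot: [-180.0, 0.0, -2.5]
wrist_force: [-4.6, -0.3, -1.1]
finger_gap: 0.0466
grasp_force: 10.3
```

>>> {"op": "send_rows", "data": {"moves": [[0, 0.3, -0.3, 0], [0, 0.3, 0, 0], [0, 0, 0, 0], [0, 0, 0, 0], [0, 0, 0, 0], [0, 0, 0, 0], [0, 0, 0, 0], [0, 0, 0, 0]], "grip": 44}}

```text
t: 19.2
position: [0.4592, -0.2377, 0.2492]
eef_rot: [-180.0, 0.1, -2.5]
wrist_force: [-4.3, -0.4, -2.3]
finger_gap: 0.0443
grasp_force: 11.2
```

```bash
cat > m.py <<'E'
from h import *
f=[];m=[]
for i in range(3):
  o=sensors.get_obs();f.append(o['wrist_force']);m.append(o['moment']);cams.read_camera('top')
m=np.mean(m,0);print(np.mean(f,0).round(2),m.round(3),'Fy~',(m[2]/.121).round(2),(m[0]/.16).round(2),o['grasp_force'],o['finger_gap'])
E
python3 m.py
```

```text
[-5.28 -0.38 -1.8 ] [-0.075  0.835 -0.024] Fy~ -0.2 -0.47 11.16670749192508 0.044464324639193344
```

>>> {"op": "send_rows", "data": {"moves": [[-0.5, 0.3, -0.3, 0], [-0.5, 0.3, 0, 0], [0, 0, 0, 0], [0, 0, 0, 0], [0, 0, 0, 0], [0, 0, 0, 0], [0, 0, 0, 0], [0, 0, 0, 0]], "grip": 42}}

```text
t: 20.15
position: [0.4585, -0.2383, 0.2498]
eef_rot: [-180.0, -0.0, -2.5]
wrist_force: [-3.0, 0.0, -1.8]
finger_gap: 0.0422
grasp_force: 11.2
```

>>> {"op": "send_rows", "data": {"moves": [[0, 0.3, -0.3, 0], [0, 0.3, 0, 0], [0, 0, 0, 0], [0, 0, 0, 0], [0, 0, 0, 0], [0, 0, 0, 0], [0, 0, 0, 0], [0, 0, 0, 0]], "grip": 40}}

```text
t: 20.95
position: [0.4584, -0.2389, 0.2501]
eef_rot: [180.0, -0.0, -2.5]
wrist_force: [-3.4, 0.5, -1.4]
finger_gap: 0.0403
grasp_force: 10.1
```

```bash
python3 m.py
```

```text
[-3.24  0.8  -1.96] [0.095 0.485 0.06 ] Fy~ 0.5 0.59 10.086406614573207 0.03997970371398254
```

>>> {"op": "send_rows", "data": {"moves": [[0, 0.2, -0.3, 0], [0, 0.2, 0, 0], [0, 0, 0, 0], [0, 0, 0, 0], [0, 0, 0, 0], [0, 0, 0, 0], [0, 0, 0, 0], [0, 0, 0, 0]], "grip": 38}}

```text
t: 21.9
position: [0.4584, -0.2393, 0.2503]
eef_rot: [180.0, -0.0, -2.5]
wrist_force: [0.5, -0.5, -1.6]
finger_gap: 0.0383
grasp_force: 8.3
```

```bash
python3 m.py
```

```text
[ 0.04 -0.34 -1.78] [0.02  0.02  0.032] Fy~ 0.26 0.12 8.285286321115564 0.038087477123632606
```

```bash
python3 - <<'E'
from h import *
snap('top','t8'); snap('scene','s8')
def c(f,x,y,w,h,W,H): return cv2.resize(cv2.imread(f'pics/{f}_raw.png')[y:y+h,x:x+w],(W,H),interpolation=cv2.INTER_CUBIC)
out=np.zeros((600,800,3),np.uint8)
out[:300,:400]=c('t7',350,165,40,30,400,300); out[:300,400:]=c('t8',350,165,40,30,400,300)
out[300:,:400]=c('s6',215,285,40,30,400,300); out[300:,400:]=c('s8',215,285,40,30,400,300)
cv2.imwrite('pics/c8.png',out)
E
```

```text
(no output)
```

View pics/c8.png

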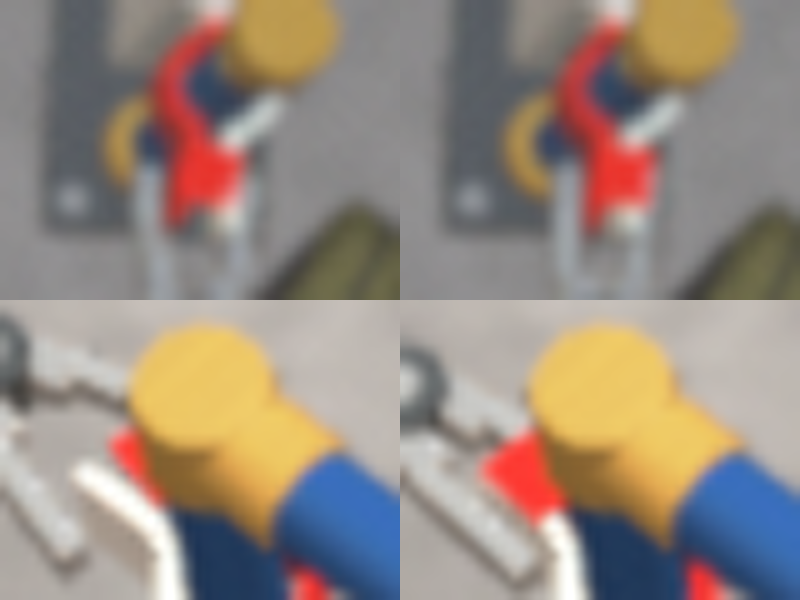

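>>> {"op": "send_rows", "data": {"moves": [[0, 0.2, -0.3, 0], [0, 0, 0, 0], [0, 0, 0, 0], [0, 0, 0, 0], [0, 0, 0, 0], [0, 0, 0, 0], [0, 0, 0, 0], [0, 0, 0, 0]], "grip": 35.5}}

```text
t: 22.95
position: [0.4583, -0.2395, 0.2506]
eef_rot: [-180.0, 0.0, -2.5]
wrist_force: [-1.9, -1.1, -1.7]
finger_gap: 0.0361
grasp_force: 9.2
```

```bash
python3 m.py; python3 - <<'E'
from h import *
snap('top','t9')
for f in('t6','t7','t8','t9'):
  c=cv2.imread(f'pics/{f}_raw.png').astype(int)
  for v in(180,182,184,186): r=c[v,355:385]; red=(r[:,2]-r[:,1]).clip(0); print(f,v,'red centroid',355+(red*np.arange(30)).sum()/red.sum(), red.sum())
E
```

```text
[-1.4  -0.84 -1.87] [-0.069  0.251 -0.05 ] Fy~ -0.42 -0.43 9.226027407275978 0.03570148950150135
t6 180 red centroid 368.6909871244635 1165
t6 182 red centroid 368.237012987013 1232
t6 184 red centroid 368.1707317073171 1025
t6 186 red centroid 367.0721003134796 319
t7 180 red centroid 369.48236331569666 1134
t7 182 red centroid 369.74761146496814 1256
t7 184 red centroid 369.75395256916994 1012
t7 186 red centroid 368.71757925072046 347
t8 180 red centroid 370.65107913669067 1112
t8 182 red centroid 370.7403536977492 1244
t8 184 red centroid 370.93638914873713 1069
t8 186 red centroid 370.28932584269666 356
t9 180 red centroid 370.9117387466902 1133
t9 182 red centroid 370.97977346278316 1236
t9 184 red centroid 371.22906641000964 1039
t9 186 red centroid 370.53370786516854 356
```

>>> {"op": "send_rows", "data": {"moves": [[0, 0.3, -0.2, 0], [0, 0, 0, 0], [0, 0, 0, 0], [0, 0, 0, 0], [0, 0, 0, 0], [0, 0, 0, 0], [0, 0, 0, 0], [0, 0, 0, 0]], "grip": 34}}

```text
t: 23.95
position: [0.4584, -0.2398, 0.2508]
eef_rot: [180.0, -0.0, -2.5]
wrist_force: [0.6, -1.0, -1.7]
finger_gap: 0.0342
grasp_force: 8.4
```

```bash
cat > r.py <<'E'
from h import *
import sys
snap('top','tt')
c=cv2.imread('pics/tt_raw.png').astype(int);q=[]
for v in(180,182,184,186): r=c[v,355:385]; red=(r[:,2]-r[:,1]).clip(0); q.append(round(355+(red*np.arange(30)).sum()/red.sum(),2))
print('red',q)
E
python3 m.py; python3 r.py
```

```text
[ 0.45 -0.89 -1.97] [-0.076  0.    -0.079] Fy~ -0.65 -0.47 8.41246391486493 0.034352670339830915
red [np.float64(371.42), np.float64(371.55), np.float64(371.82), np.float64(371.24)]
```

>>> {"op": "send_rows", "data": {"moves": [[0, 0.4, -0.2, 0], [0, 0, 0, 0], [0, 0, 0, 0], [0, 0, 0, 0], [0, 0, 0, 0], [0, 0, 0, 0], [0, 0, 0, 0], [0, 0, 0, 0]], "grip": 32.5}}

```text
t: 24.95
position: [0.4583, -0.2402, 0.251]
eef_rot: [-180.0, 0.0, -2.5]
wrist_force: [-0.1, -0.6, -1.1]
finger_gap: 0.0327
grasp_force: 8.5
```

```bash
python3 m.py; python3 r.py
```

```text
[-0.02 -0.24 -1.58] [-0.038  0.071 -0.045] Fy~ -0.38 -0.24 8.540785489312839 0.03276340582690351
red [np.float64(371.41), np.float64(371.57), np.float64(371.81), np.float64(371.31)]
```

>>> {"op": "send_rows", "data": {"moves": [[0, -0.5, 0.5, 0], [0, -0.5, 0.5, 0], [0, 0, 0.5, 0], [0, 0, 0.5, 0], [0, 0, 0, 0], [0, 0, 0, 0], [0, 0, 0, 0], [0, 0, 0, 0]], "grip": 46}}

```text
t: 25.95
position: [0.4584, -0.2393, 0.2491]
eef_rot: [180.0, -0.0, -2.5]
wrist_force: [-0.1, 0.7, -1.3]
finger_gap: 0.046
grasp_force: 8.1
```

>>> {"op": "send_rows", "data": {"moves": [[0, 0, 0.5, 0], [0, 0, 0.5, 0], [0, 0, 0.5, 0], [0, 0, 0.5, 0], [0, 0, 0, 0], [0, 0, 0, 0], [0, 0, 0, 0], [0, 0, 0, 0]], "grip": 60}}

```text
t: 26.75
position: [0.4584, -0.2392, 0.2471]
eef_rot: [180.0, -0.0, -2.5]
wrist_force: [0.1, -0.7, -1.1]
finger_gap: 0.0601
grasp_force: 6.8
```

```bash
python3 m.py; python3 r.py
```

```text
[-0.15 -0.64 -1.53] [0.01  0.028 0.015] Fy~ 0.13 0.06 6.796993890311569 0.05990855186763489
red [np.float64(371.27), np.float64(371.47), np.float64(371.74), np.float64(370.69)]
```

>>> {"op": "send_rows", "data": {"moves": [[-3, 0, 0, 0], [-6, 0, 0, 0], [-10, 0, 0, 0], [-12, 0, 0, 0], [-12, 0, -5, 0], [-7, 0, -20, 0], [0, 0, -30, 0], [0, 0, -30, 0]]}}

```text
t: 27.75
position: [0.407, -0.2368, 0.3322]
eef_rot: [-180.0, 0.1, -2.5]
wrist_force: [1.0, -0.1, -2.2]
finger_gap: 0.0602
grasp_force: 6.8
```

```bash
python3 r.py; python3 m.py
```

```text
red [np.float64(371.26), np.float64(371.29), np.float64(371.37), np.float64(370.82)]
[ 0.94 -0.17 -0.32] [-0.018 -0.071  0.018] Fy~ 0.15 -0.11 6.802061030175537 0.060143858599579283
```

>>> {"op": "send_rows", "data": {"moves": [[0, -15, 0, -1.2], [0, -30, 0, 0], [0, -40, 0, 0], [0, -40, 0, 0], [0, -40, 0, 0], [0, -40, 0, 0], [0, -40, 0, 0], [0, -40, 0, 0]]}}

```text
t: 28.75
position: [0.4136, 0.05, 0.3298]
eef_rot: [-180.0, 0.2, -1.2]
wrist_force: [0.0, -1.4, -2.5]
finger_gap: 0.0603
grasp_force: 6.8
```

>>> {"op": "send_rows", "data": {"moves": [[0, -40, 0, 0], [0, -40, 0, 0], [0, -40, 0, 0], [15, -35, 0, 0], [30, -15, 0, 0], [35, 0, 0, 0], [35, 0, 0, 0], [30, 0, 0, 0]]}}

```text
t: 29.55
position: [0.5639, 0.2154, 0.3292]
eef_rot: [179.9, 0.3, -1.2]
wrist_force: [0.1, -0.2, -1.2]
finger_gap: 0.06
grasp_force: 6.8
```

>>> {"op": "send_rows", "data": {"moves": [[20, 0, 0, 0], [10, 0, 10, 0], [0, 0, 30, 0], [0, 0, 30, 0], [0, 0, 20, 0], [0, 0, 10, 0], [0, 0, 0, 0], [0, 0, 0, 0]]}}

```text
t: 30.35
position: [0.5936, 0.2142, 0.2323]
eef_rot: [-180.0, -0.0, -1.2]
wrist_force: [0.4, 0.2, -1.3]
finger_gap: 0.0598
grasp_force: 6.8
```

```bash
python3 m.py; python3 - <<'E'
from h import *
o=sensors.get_obs(); print(o['position'],o['eef_rot'])
E
```

```text
[ 0.1  -0.05 -1.28] [-0.026 -0.012 -0.05 ] Fy~ -0.41 -0.16 6.795644033700228 0.05978143734682862
[0.59428434 0.21418166 0.23380705] [-1.79951421e+02 -1.60211709e-01 -1.25827247e+00]
```

>>> {"op": "send_rows", "data": {"moves": [[5, -6, 15, 0], [0, 0, 15, 0], [0, 0, 10, 0], [0, 0, 7, 0], [0, 0, 4, 0], [0, 0, 2, 0], [0, 0, 0, 0], [0, 0, 0, 0]]}}

```text
t: 31.3
position: [0.5991, 0.2199, 0.1795]
eef_rot: [-180.0, -0.0, -1.3]
wrist_force: [0.6, -0.5, -1.4]
finger_gap: 0.0598
grasp_force: 6.8
```

>>> {"op": "send_rows", "data": {"moves": [[0, 0, 1, 0], [0, 0, 1, 0], [0, 0, 0.5, 0], [0, 0, 0.5, 0], [0, 0, 0, 0], [0, 0, 0, 0], [0, 0, 0, 0], [0, 0, 0, 0]]}}

```text
t: 32.1
position: [0.5989, 0.2198, 0.1761]
eef_rot: [180.0, -0.0, -1.3]
wrist_force: [-0.2, -1.1, -2.4]
finger_gap: 0.0597
grasp_force: 6.8
```

```bash
python3 m.py
```

```text
[ 0.13 -0.72 -1.71] [ 0.004  0.003 -0.016] Fy~ -0.13 0.02 6.799570515286177 0.05975504812912144
```

Not touching yet; creep on.

>>> {"op": "send_rows", "data": {"moves": [[0, 0, 0.5, 0], [0, 0, 0.5, 0], [0, 0, 0.5, 0], [0, 0, 0, 0], [0, 0, 0, 0], [0, 0, 0, 0], [0, 0, 0, 0], [0, 0, 0, 0]]}}

```text
t: 33.05
position: [0.599, 0.2199, 0.1752]
eef_rot: [-180.0, -0.0, -1.3]
wrist_force: [-4.1, -1.5, 6.5]
finger_gap: 0.0599
grasp_force: 7.0
```

```bash
python3 m.py
```

```text
[-4.39 -1.73  5.73] [-0.176  0.514 -0.02 ] Fy~ -0.17 -1.1 6.996724640484899 0.06011463197172674
```

>>> {"op": "send_rows", "data": {"moves": [[0, 0, 0, 0], [0, 0, 0, 0], [0, 0, 0, 0], [0, 0, 0, 0], [0, 0, 0, 0], [0, 0, 0, 0], [0, 0, 0, 0], [0, 0, 0, 0]], "grip": 65}}

```text
t: 34.0
position: [0.5988, 0.2198, 0.1745]
eef_rot: [180.0, 0.0, -1.3]
wrist_force: [-1.3, -0.5, -0.9]
finger_gap: 0.0653
grasp_force: 5.6
```

>>> {"op": "send_rows", "data": {"moves": [[0, 0, 0, 0], [0, 0, 0, 0], [0, 0, 0, 0], [0, 0, 0, 0], [0, 0, 0, 0], [0, 0, 0, 0], [0, 0, 0, 0], [0, 0, 0, 0]], "grip": 82}}

```text
t: 34.8
position: [0.5989, 0.2198, 0.1745]
eef_rot: [180.0, 0.0, -1.3]
wrist_force: [-0.6, 0.4, -0.2]
finger_gap: 0.082
grasp_force: 0.0
```

>>> {"op": "send_rows", "data": {"moves": [[0, 0, -3, 0], [0, 0, -6, 0], [0, 0, -10, 0], [0, 0, -20, 0], [0, 0, -35, 0], [0, 0, -40, 0], [0, 0, -40, 0], [0, 0, -20, 0]]}}

```text
t: 35.6
position: [0.5996, 0.22, 0.3548]
eef_rot: [-179.9, -0.4, -1.3]
wrist_force: [0.2, 0.1, 0.9]
finger_gap: 0.0819
grasp_force: 0.0
```

>>> {"op": "send_rows", "data": {"moves": [[-40, 0, 0, 0], [-40, 0, 0, 0], [-40, 0, 0, 0], [-30, 0, 0, 0], [0, 0, 0, 0], [0, 0, 0, 0], [0, 0, 0, 0], [0, 0, 0, 0]]}}

```text
t: 36.4
position: [0.4498, 0.2231, 0.349]
eef_rot: [-180.0, -0.0, -1.3]
wrist_force: [0.2, 0.5, -0.3]
finger_gap: 0.0824
grasp_force: 0.0
```

```bash
python3 m.py; python3 r.py; python3 - <<'E'
from h import *
snap('top','tf')
a=cv2.imread('pics/t0_raw.png').astype(int);b=cv2.imread('pics/tf_raw.png').astype(int)
def blue(i): 
  m=(i[:,:,0]-i[:,:,2]>60); m[:125]=0; m[215:]=0; m[:,:185]=0; m[:,250:]=0; y,x=np.nonzero(m); return x.mean(),y.mean(),x.min(),x.max(),y.min(),y.max(),len(x)
print(blue(a),blue(b))
def steel(i):
  g=i.sum(2)//3; m=(g>90); m[:138]=0;m[172:]=0;m[:,:205]=0;m[:,235:]=0; y,x=np.nonzero(m); return x.mean(),y.mean(),y.min(),y.max(),len(x)
print(steel(a),steel(b))
for n,p in dict(jar=(430,230,40),mug=(285,128,25),cup=(127,177,25),gourd=(441,173,35),rib=(147,234,25),tool=(285,233,30),elb=(284,173,12)).items():
  u,v,r=p; print(n,np.abs(a-b)[v-r:v+r,u-r:u+r].mean().round(1),end=' ')
E
```

```text
[ 0.22 -0.36  0.09] [0.019 0.015 0.022] Fy~ 0.18 0.12 0.0 0.08191884571849484
red [np.float64(371.29), np.float64(371.31), np.float64(371.38), np.float64(370.8)]
(np.float64(216.09826589595374), np.float64(183.32369942196533), np.int64(202), np.int64(229), np.int64(172), np.int64(195), 173) (np.float64(217.03048780487805), np.float64(183.40853658536585), np.int64(203), np.int64(229), np.int64(173), np.int64(196), 164)
(np.float64(217.9601593625498), np.float64(157.1394422310757), np.int64(141), np.int64(171), 251) (np.float64(218.18076923076924), np.float64(157.16153846153847), np.int64(141), np.int64(171), 260)
jar 4.3 mug 4.0 cup 5.1 gourd 4.1 rib 24.7 tool 4.3 elb 4.6
```

```bash
python3 -c "
from bench import order; print(order.finish_job())"
```

```text
the job is handed in; nothing more can be done
None
```

The clip appears to have clicked shut: the strap jumped the last bit, then stayed put with no load on the jaws, including after they withdrew. The pliers are back flat on the mat within about 3 mm of where they lay, and the job was handed in at about 36.7 s. The other objects look unmoved, but the arm probably hid the kidney rib in the last picture, so I couldn't check it; the arm never went near it.

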